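Index the reagent rotor of a slide stainer and load a fresh pack

TASK

On the slide stainer, turn the reagent rotor clockwise (seen from above) one click at a time, letting it settle at every click, until the fifth bay stands at the yellow loading gate, without running past it; the red-marked home bay counts as the first, and the count goes anticlockwise round the rotor. Then carry the blue-tabbed reagent pack upright to that bay and lower it gently, narrow nose towards the hub, until it sits fully home on the bay floor, leaving it released and the rotor still in its click. Leave the orange-tabbed pack and the other things on the board where they are.

Things in the scene. Friction and masses are not known exactly. Their poses are not given: they have to be found in the camera images.
- stainer: bench slide stainer, white, fixed: housing 370 x 370 mm, 60 mm high, rotor open on top. Origin on the table under the rotor axis; x from the gate (robot side) to the rear. Yellow gate bracket with pointer at x = -181 mm, its posts 102 mm high; a 200 mm high module (probe arm to 290 mm) along the -y side beyond y = -190 mm; rear housing 113 mm high from x = 185 mm.
- rotor (a joint): angle of the reagent rotor (330 mm disc, ten bays), rad, growing clockwise from above; 0 with the red home bay at the gate. A sprung roller holds it in a click every 0.6283 rad; leaving a click takes about 0.45 N m, and past half way it runs into the next. Clockwise clicks bring bays 2, 3, 4, 5 to the gate in turn: bay five stands there at 2.513. Turns both ways, no stops.
- hub_grip (a point): middle of the turning grip on the rotor axis, 185 mm above the table: black bar 90 mm long, 16 mm thick, from 170 to 200 mm high, across the hub drum (46 mm radius). Frame turns with the rotor; the bar lies along its x, which is the stainer's x at rotor angle 0. Packs in the bays are 160 mm high, their tabs 190 mm high and 80 mm or more from the axis.
- gate (a point): the loading place: centre of the floor of whichever bay stands at the gate, 103 mm from the rotor axis towards the robot, 90 mm above the table; axes as the stainer's.
- home_bay (a point): centre of the floor of the home bay (bay one), marked by a red plate on the rim and holding a red-tabbed pack; turns with the rotor.
- bay5 (a point): centre of the floor of bay five, empty; turns with the rotor. Pocket in the outline of the blue-tabbed pack, 2.5 mm play all round, walls 30 mm high with a lip flared outward (to 36 mm), floor 90 mm above the table, narrow end to the hub. Bay eight, same outline, is empty too; bay nine is an empty slim pocket.
- pack: fresh reagent pack, loose, upright on the board, light grey, blue tab and cap: 95 mm long, body 70 mm high; broad part 42 mm wide from x = -47.5 to 5 mm, nose 24 mm wide to x = 47.5 mm. Origin: centre of its underside; nose at +x. Cap 20 mm across, 12 mm high at x = -36 mm. 140 to 280 g. In the bay at the gate its x points to the hub, along the stainer's x.
- pack_grip (a point): grip point on the pack's blue finger tab, 88 mm above the pack's underside, at pack x = -6 mm: the tab is 36 mm long along x, 14 mm thick along y, from 70 to 100 mm above the underside.
- slim_pack: slim reagent pack, orange tab, loose bystander standing on the board: 108 x 24 x 62 mm, tab to 86 mm. Origin under its centre.
- amber_jar: small amber glass jar with black cap, loose bystander on the board: 44 mm across, 85 mm high. Origin under its centre.
- cassette_a: white tissue cassette lying on the board, 41 x 28 x 6 mm. Origin under its centre.
- cassette_b: green tissue cassette lying on the board, 41 x 28 x 6 mm. Origin under its centre.
- board: green-grey dissecting board, fixed, 260 x 290 mm, 12 mm thick; the pack, slim pack, jar and cassettes stand on it. Origin under its centre.

How it is judged (in metres and radians):
On the way, in this order (a step that is already met when the one before it is completed fails the run):
1. the rotor settles with the third bay at the gate (two clicks short), the pack not yet loaded (value of joint rotor between 1.157 and 1.357 rad and velocity of joint rotor between -0.15 and 0.15 rad/s and horizontal distance between pack and gate above 0.15 m), for 0.3 s.
2. the rotor settles with the fourth bay at the gate (one click short) (value of joint rotor between 1.785 and 1.985 rad and velocity of joint rotor between -0.15 and 0.15 rad/s and horizontal distance between pack and gate above 0.15 m), for 0.3 s.
3. the rotor settles with the fifth bay at the gate, the pack not yet loaded (value of joint rotor between 2.413 and 2.613 rad and velocity of joint rotor between -0.15 and 0.15 rad/s and horizontal distance between pack and gate above 0.15 m), for 0.3 s.
At the end, for the whole second after the job is handed in: bay five stands at the gate with the rotor at rest in its click (within 0.1 rad); the blue-tabbed pack is in bay five, within 6 mm of its centre, its underside within 3 mm of the bay floor, upright within 0.06 rad, nose to the hub, released and at rest (horizontal distance between pack and gate below 0.006 m and horizontal distance between pack and bay5 below 0.006 m and z of pack in the frame of gate below 0.003 m and x of pack_grip in the frame of gate below 0.002 m and angle between the x axis of pack and the x axis of gate, either way round below 0.15 rad and angle between pack's own z axis and vertical below 0.06 rad and value of joint rotor between 2.413 and 2.613 rad and velocity of joint rotor between -0.15 and 0.15 rad/s and linear speed of pack below 0.02 m/s); the robot touches nothing.
It fails at once if the rotor is spun (over 8 rad/s) instead of turned click by click (velocity of joint rotor above 8 rad/s or velocity of joint rotor below -8 rad/s).
It fails at once if the rotor runs more than half a click past the fifth bay (value of joint rotor above 2.827 rad).
It fails at once if the blue-tabbed pack is tipped by more than 0.5 rad (angle between pack's own z axis and vertical above 0.5 rad).
It fails at once if the pack is forced or dropped into the stainer (over 40 N) (contact force between pack and stainer above 40 N).
It fails at once if the orange-tabbed pack, the amber jar or a cassette is moved by more than 25 mm (distance of any of slim_pack, amber_jar, cassette_a, cassette_b from where it was at the start of the episode above 0.025 m).
It also fails if it takes over 72 s, if anything falls off the work surface, if the arm or the gripper's body presses on something with over 40 N, if the wrist force passes 120 N, or if a joint passes its speed limit or range.

ROBOT

A 6-joint arm with a two-finger parallel gripper is mounted at the origin on the work surface. World frame = base frame: x ahead of the robot, y to its left, z up, the work surface at z = 0. Lengths are in mm, angles in rad, forces in N, time in s.
With the tool pointing down it reaches from about 425 to 925 mm from the base axis. Payload 12.5 kg.
Tool frame: the origin (TCP) lies between the finger pads; the fingertips stand 8 mm ahead of it and the grasp point (between the pads) lies 11 mm behind it (arm.tcp_to_tips is the z of the fingertips in the tool frame, in mm); z points along the fingers, y is the line along which they close (so a half turn about z gives the same grasp; the last joint's range is limited). The gripper opens to 85 mm and grips with 20 to 120 N. Pads are 22 mm wide; open, the fingers measure 114 mm over their backs; the gripper's body (76 mm by 85 mm) begins 54 mm behind the grasp point. The pads swing forward as they close: fully open they stand 13 mm farther back than shut.
Start: joints at [1.194, 0.491, 1.559, -0, 1.092, -0.106], TCP at [167.17, 602.244, 239.327] pointing down, gripper open.
Joint ranges: [-3.1, 3.1], [-0.84, 2.19], [0.05, 2.79], [-1.13, 4.28], [0.06, 2.93], [-2.69, 2.69]. Speed limits (rad/s): [2.22, 2.22, 2.79, 3.14, 3.14, 3.14].

INTERFACE

Orientations are given as a unit quaternion [w, x, y, z].
In Python, from station import arm, eyes gives the robot as it stands.
- The arm moves only by the tool step_arm, never from a script. Its argument "rows" is a list of rows, each an object with "slide": the shift along the tool's x, y, z in mm, a list of three; "turn": the turn about the tool's z in rad. A call has 1 to 5 rows; each row shifts and turns the commanded pose from where the row before left it, along the tool's axes as they then stand; what a row does not reach is not made up. A row lasts 1/8 s, in which the tool goes at most 62.5 mm and 10.7 degrees, less where a joint would pass 70% of its speed; a pose out of reach is approached as far as the arm can. A call with a gripper value outside its range is refused whole. "gripper" is the opening, from 0 (shut) to 1 (fully open), set as the call begins (left out, the last holds). The fingers move at their own pace and stop on an object; "grip_force" is the grip in N (left out, the last holds). Time passes only in rows, so rows that do not move let the fingers close. It gives the time, the measured TCP pose, the force, the opening and the grip force at its end, in the units of the state.
- arm.observe(): the state, without advancing time (a new reading comes with each control period).
- eyes.get_image(name): name is "scene" or "top" or "wrist"; returns a dict with "pixels" (384x512x3 uint8, blue, green, red), "fx", "fy", "cx", "cy" (pixels), "camera_from_world" (4x4, takes a point from world to camera coordinates); the wrist camera has in their place "tool_from_camera" (4x4, takes a point from camera to tool coordinates, whose origin is the TCP and whose axes are the flange's). Camera axes: x right, y down, z forward; pixel columns grow to the right and rows downward; lengths in mm; the calibration is good to about 2 mm. A picture is of the moment at which its call begins: read the wrist's pose just before it. There is no depth.
- arm.sign_off(): hands the job in; it is judged then, once.
The state is a dict: "t": time; "joints": joint angles; "dq": joint speeds; "joint_efforts": joint torques, N m; "ee_pos": TCP position; "tool_rot": TCP orientation; "contact_force": force on the tool from outside, world axes, zero at the start; "wrist_torque": the same for the moment, N m; "grip_width": finger opening in mm; "gripper_force": force on a finger pad.
Only numpy, scipy, OpenCV 4.12 (cv2) and the standard library are available. Lean on these libraries where they do the work, as an engineer would, in place of code of your own. Each camera call takes 0.05 s, during which the arm holds its last target. There are 200 camera calls.

## Working session

There is one attempt and no reset: what is moved stays moved. The work goes in short steps, Python scripts to look and compute and a tool call to move; the robot and the scene stay as the last step left them, time stands still between calls to the robot, and variables do not carry over. Pictures are saved under pics/ and viewed, at most 10 in all, crops included, and the job is handed in when it is done.

Besides the shell and the picture viewer there is one more tool, called after "Call:" as name(argument=value, ...), one argument or row to a line, values as JSON. step_arm: Moves the arm, as the interface text tells. Its arguments: {"type":"object","properties":{"rows":{"type":"array","items":{"type":"object","properties":{"slide":{"type":"array","items":{"type":"number"}},"turn":{"type":"number"}}}},"gripper":{"type":"number"},"grip_force":{"type":"number"}},"required":["rows"]}

```bash
mkdir -p pics; ls
cat > h.py <<'E'
import numpy as np, cv2, pickle
from station import arm, eyes
def snap(n,f):
    s=arm.observe(); d=eyes.get_image(n); cv2.imwrite(f'pics/{f}.png',d['pixels']); pickle.dump((s,d),open(f'pics/{f}.pkl','wb')); return s,d
def ray(d,u,v,z,s=None):
    from scipy.spatial.transform import Rotation as R
    r=np.array([(u-d['cx'])/d['fx'],(v-d['cy'])/d['fy'],1.])
    if 'camera_from_world' in d:
        M=np.linalg.inv(np.array(d['camera_from_world']))
    else:
        q=s['tool_rot']; T=np.eye(4); T[:3,:3]=R.from_quat([q[1],q[2],q[3],q[0]]).as_matrix(); T[:3,3]=s['ee_pos']; M=T@np.array(d['tool_from_camera'])
    o=M[:3,3]; w=M[:3,:3]@r
    return o+w*(z-o[2])/w[2]
E
python3 - <<'E'
from h import *
s,d=snap('top','top0'); print(s)
print({k:v for k,v in d.items() if k!='pixels'})
a=cv2.resize(d['pixels'],(800,600),interpolation=cv2.INTER_CUBIC); cv2.imwrite('pics/top0b.png',a)
s,d=snap('scene','scene0')
E
```

```text
pics
{'t': 0.0, 'joints': array([ 1.19440080e+00,  4.91546625e-01,  1.55947140e+00,  1.40134722e-05,
        1.09171050e+00, -1.05637911e-01]), 'dq': array([-0.0012967 , -0.00019128, -0.0004894 ,  0.00014627,  0.00116273,
       -0.00043594]), 'joint_efforts': array([-3.07675109e-03, -6.18446374e+01, -2.61598492e+01, -2.15819218e-04,
        3.98722244e-03, -6.99216139e-05]), 'ee_pos': array([167.07645946, 602.01596433, 238.72821675]), 'tool_rot': array([-1.41595997e-04,  1.34968844e-01,  9.90849680e-01, -5.50032147e-04]), 'contact_force': array([-0.07481362, -0.6897274 , -1.55759844]), 'wrist_torque': array([ 1.12219168e-03,  5.86195626e-03, -9.82386842e-05]), 'gripper_force': 0.0, 'grip_width': 85.54026226131668}
{'fx': 470.33227644735763, 'fy': 470.33227644735763, 'cx': 253.1531530099306, 'cy': 188.28274178206806, 'camera_from_world': array([[-2.36815881e-02, -9.99662428e-01,  1.06870060e-02,
         9.19335074e+01],
       [-9.92367521e-01,  2.22120191e-02, -1.21298513e-01,
         5.73824562e+02],
       [ 1.21020186e-01, -1.34779791e-02, -9.92558542e-01,
         1.15799505e+03],
       [ 0.00000000e+00,  0.00000000e+00,  0.00000000e+00,
         1.00000000e+00]])}
```

View pics/top0b.png

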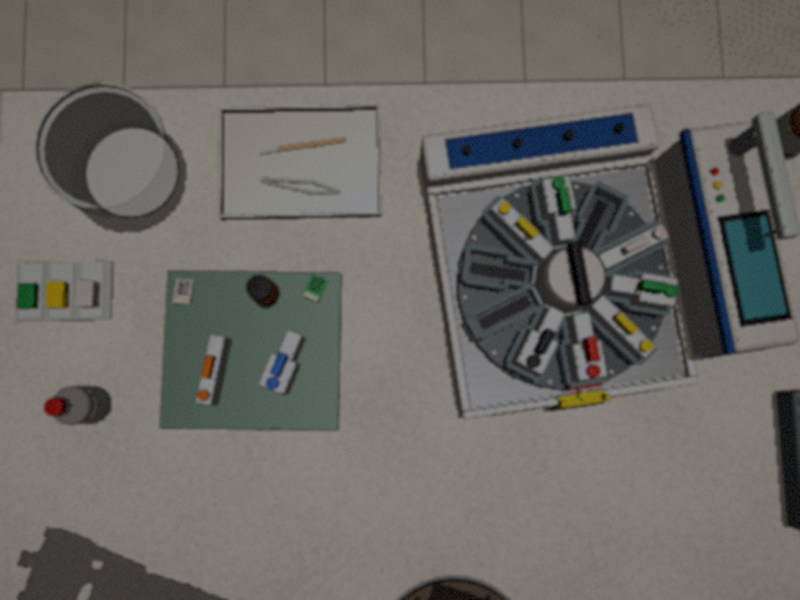

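View pics/scene0.png

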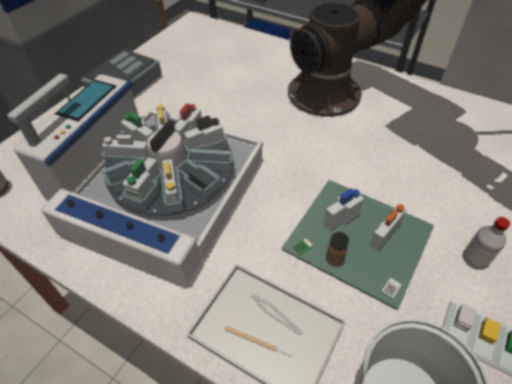

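The top view shows the stainer at right (hub about (573,275), yellow gate (583,398) in 800x600 pixels), with the red home bay at the gate and bay five empty at (605,205). The blue pack is at (280,365) and the orange one at (210,370). The scene view agrees. Next I'll take enlarged crops.

Run:
```python
from h import *
p=pickle.load(open('pics/top0.pkl','rb'))[1]['pixels']
p=cv2.convertScaleAbs(p,alpha=1.4)
def crop(x,y,w,h,k): 
    a=cv2.resize(p[y:y+h,x:x+w],None,fx=k,fy=k,interpolation=cv2.INTER_CUBIC)
    for i in range(0,w,10): cv2.putText(a,str(x+i),(i*k,8),0,.3,(255,255,255),1); cv2.line(a,(i*k,0),(i*k,h*k),(90,90,90),1)
    for i in range(0,h,10): cv2.putText(a,str(y+i),(0,i*k+4),0,.3,(255,255,255),1); cv2.line(a,(0,i*k),(w*k,i*k),(90,90,90),1)
    return a
a=crop(340,140,70,120,5); b=crop(155,200,44,60,10)
o=np.zeros((600,350+440,3),np.uint8); o[:,:350]=a; o[:,350:]=b; cv2.imwrite('pics/c0.png',o)
```

```text
(no output)
```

View pics/c0.png

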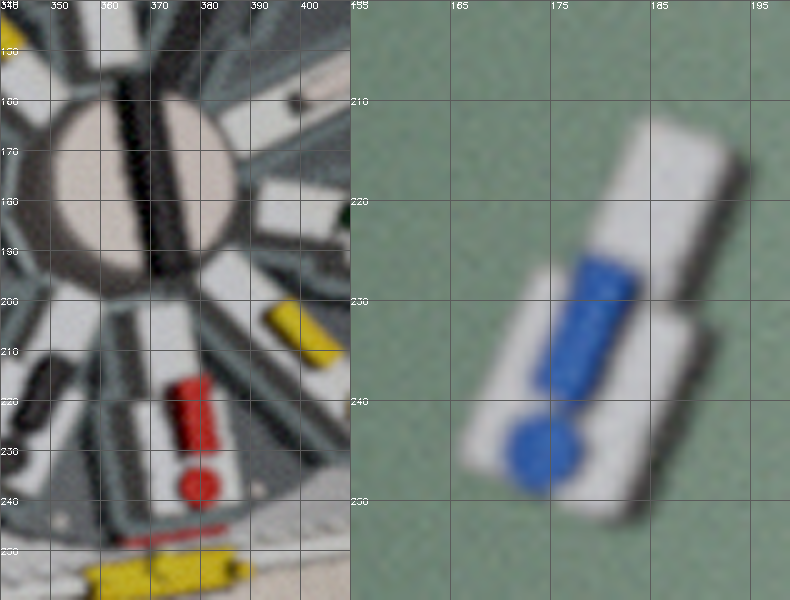

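The crops show the bar's top running from (366.5,157) to (374,195), with its middle near (370.5,176.5). The drum top circle is centred at about (368.5,176.5). The tab's top centre is (178.6,232.7), the cap (174.3,245), the nose end (188.5,213.5), the rear edge (174.3,249.5), and the gate bracket (371,254).

Run:
```python
from h import *
d=pickle.load(open('pics/top0.pkl','rb'))[1]
for n,u,v,z in [('barA',366.8,157.5,200),('barB',374,195,200),('barmid',370.5,176.3,200),('drum',368.5,176.5,170),('drumL',350,178,170),('drumR',386.5,175,170),('redtabA',376.5,216.5,190),('redtabB',380.5,230,190),('redcap',380,237,172),('gateL',357,256,102),('gateR',388,253,102),
 ('tab',178.6,232.7,112),('tabF',181.3,226,112),('tabR',175.8,239.5,112),('cap',174.3,245,94),('nose',188.5,213.5,82),('rear',174.3,249.5,82),('orange',132,234,98)]:
    print(n,ray(d,u,v,z).round(1))
d=pickle.load(open('pics/scene0.pkl','rb'))[1]
```

```text
barA [ 618.3 -171.1  200. ]
barB [ 534.9 -182.5  200. ]
barmid [ 576.3 -177.   200. ]
drum [ 580.2 -180.5  170. ]
drumL [ 577.7 -138.5  170. ]
drumR [ 582.7 -221.4  170. ]
redtabA [ 488.5 -188.1  190. ]
redtabB [ 458.8 -195.2  190. ]
redcap [ 443.8 -198.3  172. ]
gateL [ 401.5 -161.1  102. ]
gateR [ 406.7 -234.7  102. ]
tab [465.6 256.5 112. ]
tabF [481.1 250.1 112. ]
tabR [450.  263.1 112. ]
cap [437.4 269.4  94. ]
nose [512.2 236.8  82. ]
rear [426.8 271.3  82. ]
orange [465.6 368.5  98. ]
```

Call:
step_arm(
  rows=[
    {"slide":[0,0,-27],"turn":-0.137},
    {"slide":[0,0,-27],"turn":-0.137},
    {"slide":[0,0,-27],"turn":-0.137},
    {"slide":[-28,-54.7,0],"turn":0},
    {"slide":[-28,-54.7,0],"turn":0},
  ],
)

```text
t: 0.72
ee_pos: [238.2, 500.5, 320.0]
tool_rot: [-0.0, -0.071, 0.997, -0.0]
contact_force: [1.4, 0.1, -0.2]
grip_width: 85.6
gripper_force: 0.0
```

Call:
step_arm(
  rows=[
    {"slide":[-28,-54.7,0],"turn":0},
    {"slide":[-28,-54.7,0],"turn":0},
    {"slide":[-28,-54.7,0],"turn":0},
    {"slide":[-28,-54.7,0],"turn":0},
    {"slide":[-28,-54.7,0],"turn":0},
  ],
)

```text
t: 1.35
ee_pos: [415.5, 248.7, 320.3]
tool_rot: [0.0, -0.07, 0.998, 0.0]
contact_force: [0.8, 0.7, -0.5]
grip_width: 85.2
gripper_force: 0.0
```

Call:
step_arm(
  rows=[
    {"slide":[-28,-54.7,0],"turn":0},
    {"slide":[-10.5,-56,0],"turn":0},
    {"slide":[-10.5,-56,0],"turn":0},
    {"slide":[-10.5,-56,0],"turn":0},
    {"slide":[-10.5,-56,0],"turn":0},
  ],
)

```text
t: 1.98
ee_pos: [523.3, -17.6, 320.2]
tool_rot: [-0.0, -0.07, 0.998, 0.0]
contact_force: [0.8, -0.2, -0.8]
grip_width: 85.2
gripper_force: 0.0
```

Call:
step_arm(
  rows=[
    {"slide":[-10.5,-56,0],"turn":0},
    {"slide":[-10.5,-56,0],"turn":0},
    {"slide":[-10.5,-56,0],"turn":0},
    {"slide":[0,0,0],"turn":0},
    {"slide":[0,0,0],"turn":0},
  ],
)

```text
t: 2.6
ee_pos: [577.4, -177.4, 319.8]
tool_rot: [-0.0, -0.07, 0.998, 0.0]
contact_force: [0.2, 0.3, 0.8]
grip_width: 85.3
gripper_force: 0.0
```

Run:
```python
from h import *
s,d=snap('wrist','w1'); print(s['t'],s['ee_pos'],s['tool_rot'],s['joints'],s['contact_force']);print(d['tool_from_camera'],d['fx'])
p=cv2.convertScaleAbs(d['pixels'],alpha=1.4); cv2.imwrite('pics/w1b.png',cv2.resize(p,(800,600)))
```

```text
2.6 [ 577.35979578 -177.3738894   319.78646645] [-4.52056128e-04 -6.97896872e-02  9.97561540e-01  4.10468035e-04] [-4.07517641e-01  3.93135285e-01  1.50177909e+00  3.30882071e-04
  1.24785850e+00 -2.11811212e+00] [0.19312112 0.32645252 0.82967396]
[[-4.60521496e-04 -9.58480106e-01 -2.85159033e-01  7.28404894e+01]
 [ 9.99999850e-01 -5.25901110e-04  1.52701896e-04  8.85582265e-01]
 [-2.96327182e-04 -2.85158920e-01  9.58480205e-01 -1.33988843e+02]
 [ 0.00000000e+00  0.00000000e+00  0.00000000e+00  1.00000000e+00]] 314.98187141774827
```

View pics/w1b.png

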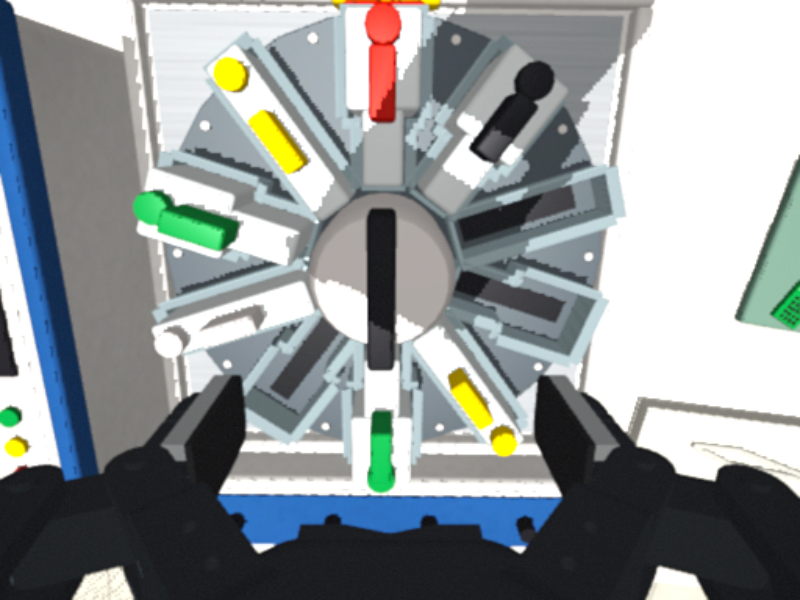

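The wrist view shows the bar vertical at column about 381 (of 800). The red home bay is straight up at (382,24) and the green bay opposite at (380,478), so the yaw is right. The empty bay five is at lower left (300,375).

Run:
```python
from h import *
s,d=pickle.load(open('pics/w1.pkl','rb'))
k=.64
for n,u,v,z in [('barA',381,209,200),('barB',380.5,339,200),('barB2',380.5,369,170),('redcap',383,23,172),('greencap',381,478,172),('drumL',306,265,170),('drumR',456,265,170)]:
    print(n,ray(d,u*k,v*k,z,s).round(1))
```

```text
barA [ 536.9 -186.3  200. ]
barB [ 607.9 -176.9  200. ]
barB2 [ 640.2 -173.1  170. ]
redcap [ 446.1 -197.9  172. ]
greencap [ 718.8 -162.1  172. ]
drumL [ 579.5 -225.8  170. ]
drumR [ 567.2 -137.8  170. ]
```

Call:
step_arm(
  rows=[
    {"slide":[-3.7,-3.3,30],"turn":0.006},
    {"slide":[0,0,40],"turn":0},
    {"slide":[0,0,40],"turn":0},
    {"slide":[0,0,27],"turn":0},
    {"slide":[0,0,0],"turn":0},
  ],
  gripper=0.6,
)

```text
t: 3.28
ee_pos: [581.1, -178.9, 182.1]
tool_rot: [-0.001, -0.068, 0.998, 0.001]
contact_force: [0.1, 0.2, -0.3]
grip_width: 51.3
gripper_force: 0.0
```

Call:
step_arm(
  rows=[
    {"slide":[0,0,0],"turn":0},
    {"slide":[0,0,0],"turn":0},
    {"slide":[0,0,0],"turn":0},
    {"slide":[0,0,0],"turn":0},
    {"slide":[0,0,0],"turn":0},
  ],
  gripper=0,
  grip_force=80,
)

```text
t: 3.9
ee_pos: [582.5, -181.3, 185.2]
tool_rot: [0.002, -0.067, 0.998, -0.001]
contact_force: [-0.3, -5.7, 6.2]
grip_width: 13.9
gripper_force: 79.5
```

Call:
step_arm(
  rows=[
    {"slide":[0,-1.5,-3],"turn":0},
    {"slide":[0,0,0],"turn":0.157},
    {"slide":[0,0,0],"turn":0.157},
    {"slide":[0,0,0],"turn":0.157},
    {"slide":[0,0,0],"turn":0.157},
  ],
  grip_force=110,
)

```text
t: 4.53
ee_pos: [582.6, -180.2, 185.4]
tool_rot: [-0.0, 0.247, 0.969, 0.001]
contact_force: [9.9, 9.8, -16.1]
grip_width: 14.0
gripper_force: 110.5
```

Call:
step_arm(
  rows=[
    {"slide":[0,0,0],"turn":0},
    {"slide":[0,0,0],"turn":0},
    {"slide":[0,0,0],"turn":0},
    {"slide":[0,0,0],"turn":0},
  ],
)

```text
t: 5.03
ee_pos: [582.7, -180.2, 185.4]
tool_rot: [0.0, 0.245, 0.97, 0.001]
contact_force: [8.8, 8.5, -15.8]
grip_width: 13.9
gripper_force: 110.5
```

Run:
```python
from h import *
s,d=snap('top','t2'); print(s['t'],s['ee_pos'],s['tool_rot'],s['contact_force'],s['wrist_torque'],s['joints'])
s,w=snap('wrist','w2')
a=cv2.convertScaleAbs(cv2.resize(d['pixels'][100:280,270:450],(400,400),interpolation=cv2.INTER_CUBIC),alpha=1.3)
b=cv2.resize(w['pixels'],(400,300)); o=np.zeros((400,800,3),np.uint8); o[:,:400]=a; o[:300,400:]=b; cv2.imwrite('pics/c2.png',o)
```

```text
5.025 [ 582.65515533 -180.21734336  185.41319059] [2.74384395e-05 2.44500327e-01 9.69648192e-01 1.40469065e-03] [  8.7665275    8.53052046 -15.75718157] [ 1.28450343 -1.64437435 -0.20019108] [-0.40936795  0.52629506  1.65675598  0.0033977   0.95894431 -1.48810723]
```

View pics/c2.png

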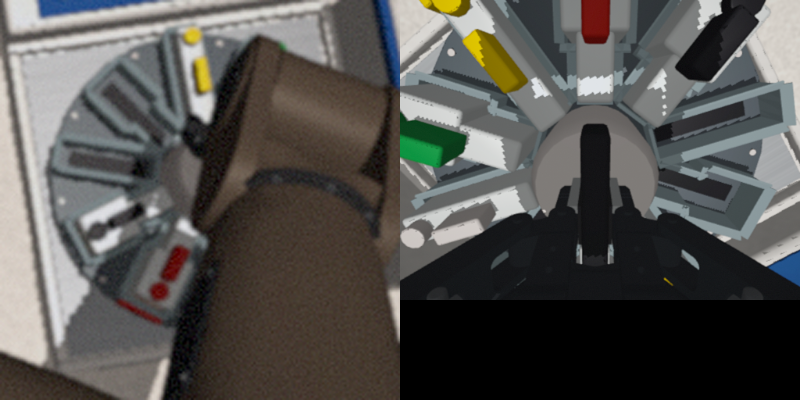

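Rotor and tool moved one click together, with the home bay now at lower left. On to click two.

Call:
step_arm(
  rows=[
    {"slide":[0,0,0],"turn":0.157},
    {"slide":[0,0,0],"turn":0.157},
    {"slide":[0,0,0],"turn":0.157},
    {"slide":[0,0,1.5],"turn":0.157},
    {"slide":[0,0,0],"turn":0},
  ],
)

```text
t: 5.75
ee_pos: [583.5, -179.4, 185.4]
tool_rot: [0.001, 0.533, 0.846, 0.002]
contact_force: [11.5, 16.7, -4.8]
grip_width: 13.9
gripper_force: 112.1
```

Call:
step_arm(
  rows=[
    {"slide":[0,0,0],"turn":0},
    {"slide":[0,0,0],"turn":0},
    {"slide":[0,0,0],"turn":0},
    {"slide":[0,0,0],"turn":0},
    {"slide":[0,0,0],"turn":0},
  ],
)

```text
t: 6.38
ee_pos: [583.5, -179.5, 185.4]
tool_rot: [0.001, 0.532, 0.847, 0.002]
contact_force: [9.8, 16.3, -4.7]
grip_width: 14.0
gripper_force: 112.1
```

Call:
step_arm(
  rows=[
    {"slide":[0.5,1,0],"turn":0.157},
    {"slide":[0,0,0],"turn":0.157},
    {"slide":[0,0,0],"turn":0.157},
    {"slide":[0,0,0],"turn":0.157},
    {"slide":[0,0,0],"turn":0},
  ],
)

```text
t: 7.0
ee_pos: [584.7, -179.3, 185.4]
tool_rot: [0.001, 0.768, 0.64, 0.002]
contact_force: [14.3, 11.2, -6.6]
grip_width: 13.6
gripper_force: 111.8
```

Call:
step_arm(
  rows=[
    {"slide":[0,0,0],"turn":0},
    {"slide":[0,0,0],"turn":0},
    {"slide":[0,0,0],"turn":0},
    {"slide":[0,0,0],"turn":0},
    {"slide":[0,0,0],"turn":0},
  ],
)

```text
t: 7.62
ee_pos: [584.7, -179.3, 185.4]
tool_rot: [0.001, 0.768, 0.641, 0.002]
contact_force: [13.8, 11.4, -7.3]
grip_width: 13.9
gripper_force: 111.8
```

Call:
step_arm(
  rows=[
    {"slide":[0,0,0],"turn":0.157},
    {"slide":[0,0,0],"turn":0.157},
    {"slide":[0,0,0],"turn":0.157},
    {"slide":[0,0,0],"turn":0.157},
    {"slide":[0,0,0],"turn":0},
  ],
)

```text
t: 8.25
ee_pos: [585.8, -179.8, 185.4]
tool_rot: [0.001, 0.928, 0.372, 0.004]
contact_force: [20.6, 8.5, -10.0]
grip_width: 13.7
gripper_force: 111.2
```

Call:
step_arm(
  rows=[
    {"slide":[0,0,0],"turn":0},
    {"slide":[0,0,0],"turn":0},
    {"slide":[0,0,0],"turn":0},
    {"slide":[0,0,0],"turn":0},
    {"slide":[0,0,0],"turn":0},
  ],
)

```text
t: 8.88
ee_pos: [585.8, -179.8, 185.4]
tool_rot: [0.001, 0.928, 0.373, 0.004]
contact_force: [21.3, 8.0, -10.0]
grip_width: 13.8
gripper_force: 111.2
```

Call:
step_arm(
  rows=[
    {"slide":[0,0,0],"turn":0},
    {"slide":[0,0,0],"turn":0},
    {"slide":[0,0,0],"turn":0},
    {"slide":[0,0,0],"turn":0},
    {"slide":[0,0,0],"turn":0},
  ],
  gripper=0.6,
)

```text
t: 9.5
ee_pos: [582.7, -181.1, 184.9]
tool_rot: [0.0, 0.928, 0.373, 0.0]
contact_force: [-0.2, 0.5, -0.4]
grip_width: 51.4
gripper_force: 0.0
```

Call:
step_arm(
  rows=[
    {"slide":[0,0,-45],"turn":0},
    {"slide":[0,0,-45],"turn":0.1},
    {"slide":[0,0,-60],"turn":0.18},
    {"slide":[0,0,-30],"turn":0.18},
    {"slide":[0,0,0],"turn":0},
  ],
  gripper=1,
)

```text
t: 10.12
ee_pos: [583.0, -181.2, 367.1]
tool_rot: [0.001, 0.989, 0.151, 0.002]
contact_force: [0.8, -0.2, -0.5]
grip_width: 85.7
gripper_force: 0.0
```

Run:
```python
from h import *
s,d=snap('wrist','w3'); print(s['t'],s['ee_pos'],s['tool_rot'],s['joints'])
p=cv2.convertScaleAbs(d['pixels'],alpha=1.0); cv2.imwrite('pics/w3b.png',cv2.resize(p,(800,600),interpolation=cv2.INTER_CUBIC))
```

```text
10.125 [ 582.97507525 -181.15143235  367.13710099] [0.00111309 0.98854237 0.15092838 0.0018376 ] [-4.09465821e-01  3.71930003e-01  1.41195745e+00  7.19485835e-05
  1.35340892e+00  8.58299745e-01]
```

View pics/w3b.png

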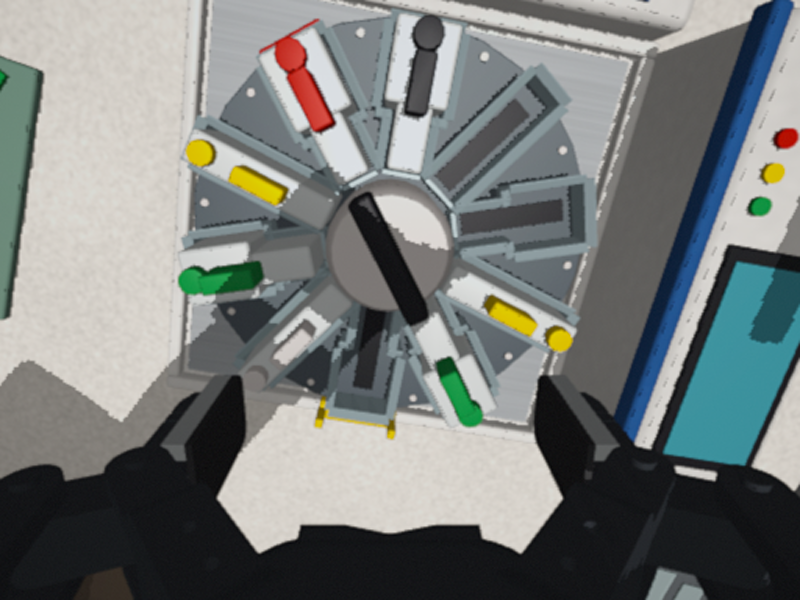

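Bay five (empty) stands at the yellow gate at (362,370). The red bay is at (295,80), four clicks on. The rotor is right.

Run:
```python
from h import *
s,d=pickle.load(open('pics/w3.pkl','rb'))
k=.64
P={}
for n,u,v,z in [('redcap',291,53,172),('greencap6',469,412,172),('yel2',201,153,172),('yel7',559,339,172),('rimL',330,409,126),('rimR',391,417,126),('innerL',360,310,90),('innerR',384,311,90),('bar1',360,198,200),('bar2',419,318,200)]:
    P[n]=ray(d,u*k,v*k,z,s); print(n,P[n].round(1))
for a,b in [('redcap','greencap6'),('yel2','yel7')]:
    v=P[b]-P[a]; print((P[a]+P[b])/2,np.hypot(*v[:2]),np.arctan2(v[1],v[0]))
```

```text
redcap [685.8 -85.7 172. ]
greencap6 [ 486.2 -273.7  172. ]
yel2 [611.4 -44.8 172. ]
yel7 [ 560.9 -315.4  172. ]
rimL [ 430.5 -175.2  126. ]
rimR [ 438.6 -227.4  126. ]
innerL [ 511.6 -176.1   90. ]
innerR [ 517.  -196.6   90. ]
bar1 [ 617.6 -151.2  200. ]
bar2 [ 555.2 -209.5  200. ]
[ 585.95816828 -179.73140092  172.        ] 274.2079141207206 -2.3860459343651717
[ 586.16487804 -180.08257777  172.        ] 275.30209810921053 -1.7552085860212046
```

Call:
step_arm(
  rows=[
    {"slide":[0,0,0],"turn":0.1745},
    {"slide":[0,0,0],"turn":0.1745},
    {"slide":[0,0,0],"turn":0.1745},
    {"slide":[0,0,0],"turn":0.1745},
    {"slide":[-34.6,-44.9,8.4],"turn":0},
  ],
)

```text
t: 10.8
ee_pos: [568.1, -127.7, 353.9]
tool_rot: [-0.0, 0.98, -0.197, -0.001]
contact_force: [0.4, -0.0, -0.6]
grip_width: 85.4
gripper_force: 0.0
```

Call:
step_arm(
  rows=[
    {"slide":[-34.6,-44.9,8.4],"turn":0},
    {"slide":[-34.6,-44.9,8.4],"turn":0},
    {"slide":[-34.6,-44.9,8.4],"turn":0},
    {"slide":[-34.6,-44.9,8.4],"turn":0},
    {"slide":[-34.6,-44.9,8.4],"turn":0},
  ],
)

```text
t: 11.42
ee_pos: [493.2, 149.0, 312.6]
tool_rot: [0.0, 0.981, -0.195, -0.001]
contact_force: [0.4, 0.9, 0.5]
grip_width: 85.5
gripper_force: 0.0
```

Call:
step_arm(
  rows=[
    {"slide":[-34.6,-44.9,8.4],"turn":0},
    {"slide":[-34.6,-44.9,8.4],"turn":0},
    {"slide":[0,0,0],"turn":0},
    {"slide":[0,0,0],"turn":0},
  ],
)

```text
t: 11.92
ee_pos: [464.8, 256.7, 296.6]
tool_rot: [0.001, 0.981, -0.195, -0.001]
contact_force: [0.8, -0.7, 0.1]
grip_width: 85.5
gripper_force: 0.0
```

Run:
```python
from h import *
s,d=snap('wrist','w4'); print(s['t'],s['ee_pos'],s['tool_rot'],s['joints'])
a=cv2.resize(d['pixels'][20:320,56:456],(800,600),interpolation=cv2.INTER_CUBIC); cv2.imwrite('pics/w4b.png',a)
```

```text
11.925 [464.77509108 256.68058029 296.55422858] [ 5.94423777e-04  9.80855532e-01 -1.94734470e-01 -7.46695145e-04] [ 3.80229427e-01  3.00140662e-01  1.70912130e+00 -2.02164476e-04
  1.13423070e+00  2.34308505e+00]
```

View pics/w4b.png

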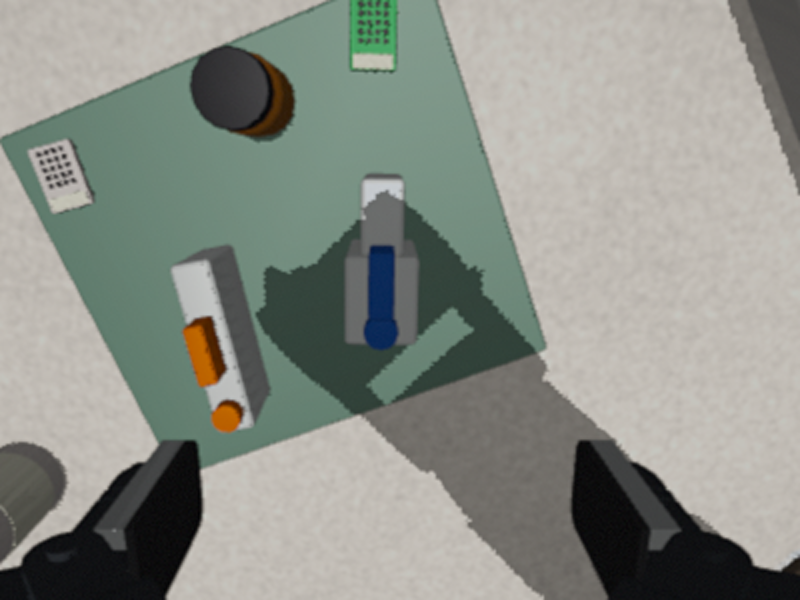

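The pack stands nearly aligned with the tool. The cap is at (381,331), the tab column at 381, the nose end at (383,180), and the rear edge at (381,344).

Run:
```python
from h import *
s,d=pickle.load(open('pics/w4.pkl','rb'))
a=2*np.arctan2(s['tool_rot'][1],s['tool_rot'][2]); yaw=np.pi-a; yaw=(yaw+np.pi)%(2*np.pi)-np.pi; c,n=np.cos(yaw),np.sin(yaw); print('yaw',yaw)
for nm,u,v,z in [('cap',381,331,94),('rear',381,344,82),('nose',383,181,82),('nose0',383,176,82),('tabF',381.5,249,112),('tabR',381,318,112),('shoulder',382,247,82),('orangecap',227,413,86)]:
    p=ray(d,u/2+56,v/2+20,z,s); e=p-s['ee_pos']; print(nm,p.round(1),'tool xy',round(e[0]*c+e[1]*n,1),round(e[0]*n-e[1]*c,1))
```

```text
yaw -0.39197364115765554
cap [440.3 270.4  94. ] tool xy -27.9 -3.3
rear [429.7 274.9  82. ] tool xy -39.3 -3.4
nose [514.4 238.4  82. ] tool xy 52.9 -2.1
nose0 [516.9 237.4  82. ] tool xy 55.5 -2.1
tabF [485.2 251.3 112. ] tool xy 20.9 -2.8
tabR [451.8 265.5 112. ] tool xy -15.4 -3.2
shoulder [481.7 252.6  82. ] tool xy 17.2 -2.7
orangecap [426.2 375.3  86. ] tool xy -81.0 -94.9
```

Call:
step_arm(
  rows=[
    {"slide":[1.2,-2.9,50],"turn":0.012},
    {"slide":[0,0,60],"turn":0},
    {"slide":[0,0,55],"turn":0},
    {"slide":[0,0,35.5],"turn":0},
    {"slide":[0,0,0],"turn":0},
  ],
  gripper=0.6,
)

```text
t: 12.6
ee_pos: [466.8, 257.6, 95.2]
tool_rot: [0.001, 0.979, -0.202, -0.002]
contact_force: [-0.2, -0.4, 1.0]
grip_width: 51.3
gripper_force: 0.0
```

Call:
step_arm(
  rows=[
    {"slide":[0,0,0],"turn":0},
    {"slide":[0,0,0],"turn":0},
    {"slide":[0,0,0],"turn":0},
    {"slide":[0,0,0],"turn":0},
    {"slide":[0,0,0],"turn":0},
  ],
  gripper=0,
  grip_force=50,
)

```text
t: 13.22
ee_pos: [468.1, 259.3, 98.8]
tool_rot: [-0.001, 0.979, -0.202, 0.001]
contact_force: [0.1, -3.3, 8.0]
grip_width: 12.6
gripper_force: 50.2
```

Call:
step_arm(
  rows=[
    {"slide":[0,0,-6],"turn":0},
    {"slide":[0,0,-35],"turn":0},
    {"slide":[0,0,-50],"turn":-0.178},
    {"slide":[0,0,-55],"turn":-0.178},
    {"slide":[0,0,-55],"turn":-0.178},
  ],
)

```text
t: 13.85
ee_pos: [466.7, 259.1, 300.6]
tool_rot: [-0.0, 0.998, 0.067, 0.0]
contact_force: [0.4, 0.4, -2.1]
grip_width: 12.9
gripper_force: 49.1
```

Run:
```python
from h import *
print(arm.tcp_to_tips)
s=arm.observe(); print(s['ee_pos'],s['grip_width'],s['contact_force'])
a=2*np.arctan2(s['tool_rot'][1],s['tool_rot'][2]); yaw=(2*np.pi-a)%(2*np.pi)-np.pi; print(yaw)
e=np.array([477.3,-194.2,0])-s['ee_pos']; c,n=np.cos(yaw),np.sin(yaw); print(e[0]*c+e[1]*n,e[0]*n-e[1]*c)
```

```text
8.0
[466.73839892 259.06181898 300.58931984] 12.923791986702584 [ 0.44277235  0.38806258 -2.13993692]
0.1338773935371136
-50.033312170277 450.61568063289934
```

Call:
step_arm(
  rows=[
    {"slide":[-3,25,0],"turn":0},
    {"slide":[-6,50,0],"turn":0},
    {"slide":[-6,55,0],"turn":0},
    {"slide":[-6,55,0],"turn":0},
    {"slide":[-6,55,0],"turn":0},
  ],
)

```text
t: 14.48
ee_pos: [470.6, 16.2, 298.8]
tool_rot: [-0.0, 0.998, 0.064, 0.0]
contact_force: [-0.1, -0.5, -1.5]
grip_width: 13.2
gripper_force: 49.2
```

Call:
step_arm(
  rows=[
    {"slide":[-6,55,0],"turn":0},
    {"slide":[-6,55,0],"turn":0},
    {"slide":[-6,55,0],"turn":0},
    {"slide":[-5,45.6,0],"turn":0},
    {"slide":[0,0,0],"turn":0},
  ],
)

```text
t: 15.1
ee_pos: [474.8, -196.5, 298.3]
tool_rot: [0.0, 0.998, 0.062, 0.0]
contact_force: [0.2, 0.6, -2.2]
grip_width: 13.2
gripper_force: 49.3
```

Call:
step_arm(
  rows=[
    {"slide":[0,0,25],"turn":0},
    {"slide":[0,0,20],"turn":0},
    {"slide":[0,0,0],"turn":0},
    {"slide":[0,0,0],"turn":0},
  ],
)

```text
t: 15.6
ee_pos: [475.4, -193.7, 254.1]
tool_rot: [0.0, 0.998, 0.064, 0.0]
contact_force: [0.5, -0.7, -0.7]
grip_width: 13.2
gripper_force: 49.3
```

Run:
```python
from h import *
s,d=snap('wrist','w5'); print(s['t'],s['ee_pos'],s['tool_rot'],s['contact_force'])
a=2*np.arctan2(s['tool_rot'][1],s['tool_rot'][2]); yaw=(2*np.pi-a)%(2*np.pi)-np.pi; print(yaw)
e=np.array([477.3,-194.2,0])-s['ee_pos']; c,n=np.cos(yaw),np.sin(yaw); print(e[0]*c+e[1]*n,e[0]*n-e[1]*c)
cv2.imwrite('pics/w5b.png',cv2.resize(d['pixels'],(800,600),interpolation=cv2.INTER_CUBIC))
```

```text
15.6 [ 475.4118819  -193.69453338  254.07541024] [2.23298638e-04 9.97938236e-01 6.41795084e-02 4.66681722e-04] [ 0.46228498 -0.71877019 -0.67596942]
0.12844731639042495
1.807816301998551 0.7431599416903285
```

View pics/w5b.png

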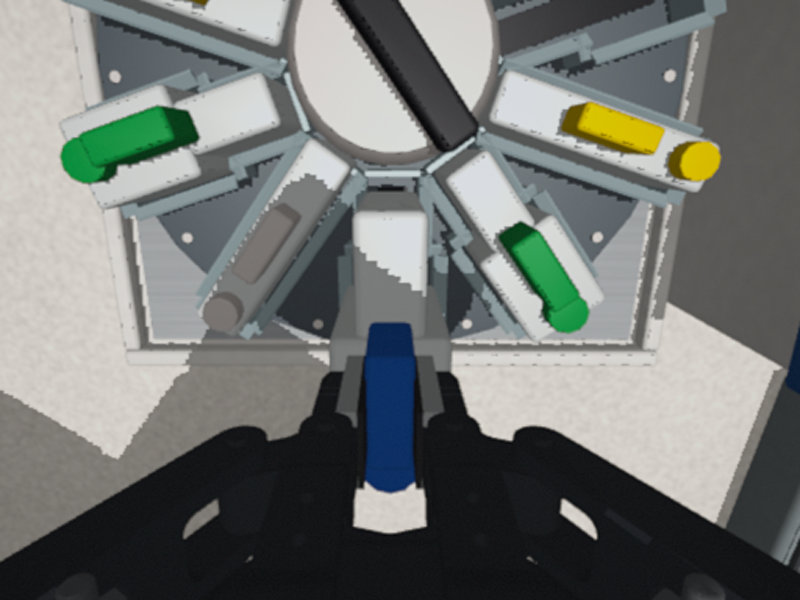

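The held pack is upright over the gate. Its nose front edge is at row 211, columns 355 to 427 (middle 391). The bays on either side are symmetric, with caps at (84,160), (696,160) and (568,313).

Run:
```python
from h import *
from scipy.optimize import least_squares
s,d=pickle.load(open('pics/w5.pkl','rb'))
k=.64; yaw=.1284; c,n=np.cos(yaw),np.sin(yaw)
def t(u,v,z):
    e=ray(d,u*k,v*k,z,s)-s['ee_pos']; return np.array([e[0]*c+e[1]*n,e[0]*n-e[1]*c])
for z in (237,238.5): print('nose',t(355,211,z),t(427,211,z), 'origin x',t(391,211,z)[0]-47.5,'tabfront',t(391,324,z+30))
obs={-2:t(84,160,172),1:t(568,313,172),2:t(696,160,172)}
def f(p): # axis x,y(tool, y=right/cw), yaw err
    r=[]
    for i,o in obs.items():
        a=i*.6283+p[2]; r+=list(p[:2]+139*np.array([-np.cos(a),np.sin(a)])-o)
    return r
q=least_squares(f,[100,0,0]); print(q.x,np.round(q.fun,1)); a=q.x[2]
print('gate in tool',q.x[:2]+103*np.array([-np.cos(a),np.sin(a)]))
```

```text
nose [ 53.01541282 -11.39270032] [53.00570972 10.61281712] origin x 5.510561348173226 tabfront [27.41979367 -0.4844301 ]
nose [ 53.20962507 -11.28912243] [53.20001827 10.4979862 ] origin x 5.704821749080082 tabfront [27.97906447 -0.49028002]
[ 1.09306437e+02 -3.56932626e-01  1.69900157e-03] [-0.1 -2.  -0.4 -0.6  0.5  2.6]
gate in tool [ 6.30658572 -0.18193555]
```

Call:
step_arm(
  rows=[
    {"slide":[1.2,0.4,15],"turn":0},
    {"slide":[0,0,15],"turn":0},
    {"slide":[0,0,6],"turn":0},
    {"slide":[0,0,5],"turn":0},
    {"slide":[0,0,5],"turn":0},
  ],
)

```text
t: 16.27
ee_pos: [476.4, -194.4, 206.8]
tool_rot: [0.0, 0.998, 0.064, 0.0]
contact_force: [0.0, 0.4, -1.2]
grip_width: 12.9
gripper_force: 49.3
```

Call:
step_arm(
  rows=[
    {"slide":[0,0,3],"turn":0},
    {"slide":[0,0,3],"turn":0},
    {"slide":[0,0,3],"turn":0},
    {"slide":[0,0,0],"turn":0},
  ],
)

```text
t: 16.77
ee_pos: [476.3, -194.3, 197.9]
tool_rot: [-0.0, 0.998, 0.064, -0.0]
contact_force: [-0.1, -0.3, -1.9]
grip_width: 12.8
gripper_force: 49.3
```

Call:
step_arm(
  rows=[
    {"slide":[0,0,4],"turn":0},
    {"slide":[0,0,4],"turn":0},
    {"slide":[0,0,4],"turn":0},
    {"slide":[0,0,3],"turn":0},
    {"slide":[0,0,0],"turn":0},
  ],
)

```text
t: 17.4
ee_pos: [476.3, -194.3, 182.8]
tool_rot: [-0.0, 0.998, 0.064, -0.0]
contact_force: [0.5, -0.9, -1.6]
grip_width: 13.0
gripper_force: 49.3
```

Call:
step_arm(
  rows=[
    {"slide":[0,0,1.5],"turn":0},
    {"slide":[0,0,1.5],"turn":0},
    {"slide":[0,0,1.5],"turn":0},
    {"slide":[0,0,0],"turn":0},
  ],
)

```text
t: 17.9
ee_pos: [476.4, -194.3, 178.5]
tool_rot: [-0.0, 0.998, 0.064, -0.0]
contact_force: [-1.1, 0.1, -2.1]
grip_width: 13.1
gripper_force: 49.3
```

Call:
step_arm(
  rows=[
    {"slide":[0,0,1],"turn":0},
    {"slide":[0,0,1],"turn":0},
    {"slide":[0,0,0],"turn":0},
  ],
)

```text
t: 18.27
ee_pos: [476.3, -194.4, 176.8]
tool_rot: [0.0, 0.998, 0.064, 0.0]
contact_force: [-2.4, 0.2, 2.7]
grip_width: 12.8
gripper_force: 50.0
```

Call:
step_arm(
  rows=[
    {"slide":[0,0,1],"turn":0},
    {"slide":[0,0,1],"turn":0},
    {"slide":[0,0,0],"turn":0},
  ],
)

```text
t: 18.65
ee_pos: [476.3, -194.8, 176.7]
tool_rot: [0.001, 0.998, 0.064, 0.001]
contact_force: [-9.4, 0.1, 26.8]
grip_width: 12.7
gripper_force: 53.3
```

Call:
step_arm(
  rows=[
    {"slide":[0,0,-1.5],"turn":0},
    {"slide":[0,0,0],"turn":0},
  ],
)

```text
t: 18.9
ee_pos: [476.4, -194.5, 176.7]
tool_rot: [0.0, 0.998, 0.064, 0.0]
contact_force: [-5.0, -1.0, 10.6]
grip_width: 12.8
gripper_force: 51.1
```

Call:
step_arm(
  rows=[
    {"slide":[0,0,0],"turn":0},
    {"slide":[0,0,0],"turn":0},
    {"slide":[0,0,0],"turn":0},
    {"slide":[0,0,0],"turn":0},
  ],
  gripper=0.4,
)

```text
t: 19.4
ee_pos: [476.4, -194.3, 175.9]
tool_rot: [-0.0, 0.998, 0.064, -0.0]
contact_force: [0.6, -0.1, -0.1]
grip_width: 34.0
gripper_force: 0.0
```

Call:
step_arm(
  rows=[
    {"slide":[0,0,-10],"turn":0},
    {"slide":[0,0,-30],"turn":0},
    {"slide":[0,0,-40],"turn":0},
    {"slide":[0,0,-40],"turn":0},
    {"slide":[0,0,0],"turn":0},
  ],
)

```text
t: 20.02
ee_pos: [477.1, -194.7, 299.4]
tool_rot: [0.002, 0.998, 0.064, 0.002]
contact_force: [-0.4, 1.2, -0.4]
grip_width: 34.1
gripper_force: 0.0
```

Run:
```python
from h import *
s,d=snap('wrist','w6'); print(s['t'],s['ee_pos'],s['tool_rot'],s['contact_force'])
cv2.imwrite('pics/w6b.png',cv2.resize(d['pixels'],(800,600),interpolation=cv2.INTER_CUBIC))
```

```text
20.025 [ 477.07180695 -194.71427556  299.35772436] [0.00155336 0.99795263 0.06389108 0.00246118] [-0.37704555  1.15081021 -0.38203156]
```

View pics/w6b.png

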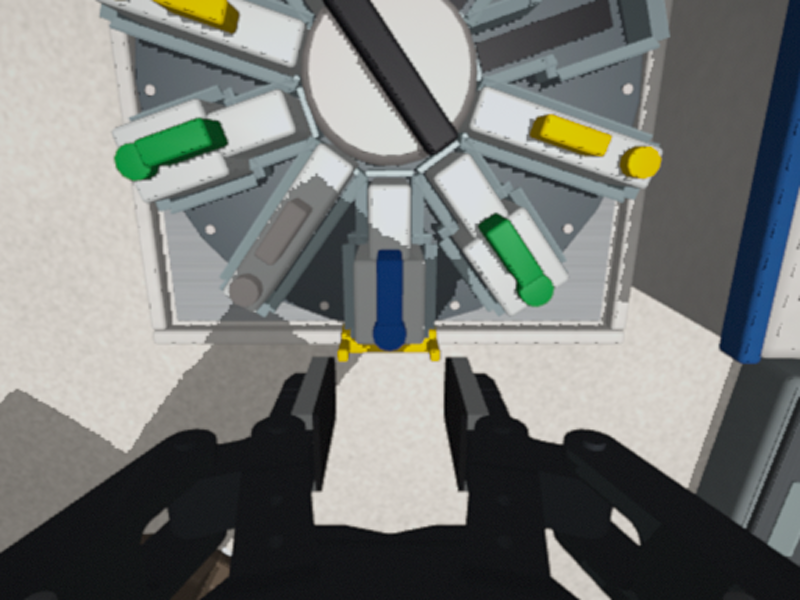

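The wrist view shows the pack seated in bay five, released, with its nose to the hub and the cap at (389,332). The rotor is still in its click and the gripper is clear. I'm handing in.

```bash
python3 -c "
from station import arm
print(arm.sign_off())"
```

```text
the job is handed in; nothing more can be done
None
```

I turned the rotor clockwise four clicks, letting it settle at each one, and set the blue-tabbed pack down, released, on the floor of bay five with its nose to the hub. I handed the job in at about 20 s; sign-off returned no verdict.

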